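# Square a row of parts tins against the stop rail with a straightedge

### The arm

A 6-joint arm with a two-finger parallel gripper is mounted at the origin on a cart in front of the work surface, level with it; the furniture and walls round the work are solid. World frame = base frame: x ahead of the robot, y to its left, z up, the work surface at z = 0. Lengths are in m, angles in degrees, forces in N, time in s.
With the tool pointing down it reaches from about 0.4 to 0.825 m from the base axis. Payload 7 kg.
Tool frame: the origin (TCP) lies midway between the tips of the shut fingers; the grasp point (between the pads) lies hold_point_z behind it (hold_point_z is the distance from the TCP to the grasp point, in m); z points along the fingers, y is the line along which they close (so a half turn about z gives the same grasp; the last joint's range is limited). The gripper opens to 88 mm and grips with 3 to 60 N. Pads are 19 mm wide; open, the fingers measure 130 mm over their backs; the gripper's body (78 mm by 193 mm) begins 47 mm behind the grasp point.
Start: joints at [92.825, 20.546, 0.682, 0, -70.136, -16.507], TCP at [0.16, 0.656, 0.227] pointing down, gripper open.
Joint ranges: [-176.03, 176.03], [-82.01, 121.73], [-58.28, 71.71], [-173.87, 95.51], [-174.79, -0.11], [-173.66, 173.66]. Speed limits (degrees/s): [136.94, 136.94, 172.46, 180, 180, 180].

### API

Orientations are given as [roll, pitch, yaw] about the fixed x, y, z axes, in that order (R = Rz(yaw) Ry(pitch) Rx(roll)).
In Python, from plant import * gives the robot as it stands.
- The arm moves only by the tool step_arm, never from a script. Its argument "steps" is a list that holds one entry, the list of rows, each a list of 6 numbers: the shift along the tool's x, y, z scaled (see below), then the turn, a rotation vector about the tool's x, y, z scaled (see below). In form: [[[tx, ty, tz, wx, wy, wz], ...]]. A call has 1 to 20 rows; each row is the pose to reach, as a shift and turn from the pose commanded when the call began, along the tool's axes at that moment; what a row does not reach only later rows make up. The controller multiplies each number of a shift by 100 mm and each number of a turn by 0.5 rad. A row lasts 1/10 s, in which the tool goes at most 50 mm and 8.59 degrees, less where a joint would pass 70% of its speed; a pose out of reach is approached as far as the arm can. A call with a number of a shift or a turn outside -1 to 1 is refused whole. A call with a gripper value outside its range is refused whole. "jaw" is the closure in counts, from 0 (fully open) to 255 (shut), set as the call begins (left out, the last holds). The fingers move at their own pace and stop on an object; the grip force is fixed at half the most. Time passes only in rows, so rows that repeat a pose let the fingers close. It gives the time, the measured TCP pose, the force, the opening and the grip force at its end, in the units of the state.
- get_obs(): the state, without advancing time (a new reading comes with each control period).
- snapshot(name): name is "scene" or "side" or "wrist"; returns (picture, depth): 480x640x3 uint8, red, green, blue; 480x640 float32, m along the optical axis (not along the pixel's ray), 0 where there is no reading.
- calibration(name): a dict with "mtx" (3x3 intrinsics, pixels), "dist" ([k1, k2, p1, p2, k3] as OpenCV has them; the pictures are not rectified), "rvec" (rotation vector, rad) and "tvec" (3), from world to camera coordinates, as OpenCV has them. Camera axes: x right, y down, z forward; pixel columns grow to the right and rows downward; lengths in m; the calibration is good to about 2 mm. A picture is of the moment at which its call begins: read the wrist's pose just before it. calibration takes no time and is no camera call; for the wrist camera it gives the pose at the moment of the call.
- close_job(): hands the job in; it is judged then, once.
The state is a dict: "clock": time; "joint_pos": joint angles; "qvel": joint speeds; "tau": joint torques, N m; "tool_pos": TCP position; "orientation": TCP orientation; "force": force on the tool from outside, world axes, zero at the start; "moment": the same for the moment, N m; "opening": finger opening in m; "gripper_force": force on a finger pad.
Only numpy, scipy, OpenCV 4.12 (cv2) and the standard library are available. Lean on these libraries where they do the work, as an engineer would, in place of code of your own. Each camera call takes 0.05 s, during which the arm holds its last target. There are 200 camera calls.

### The job

Pick up the straightedge by its wooden grip and, with its long edge held along the rail, push the four ragged tins back together until all of them stand in one straight row touching the front of the stop rail. Bed the row against the rail with a gentle press of about 10 N (5 to 14, and never more than 18) for a second, all four touching, then put the straightedge back down where it lay and let go. Touch the tins only with the straightedge, and leave the other things on the bench alone.

Things in the scene. Friction and masses are not known exactly. Their poses are not given: they have to be found in the camera images.
- straightedge_grip (a point): middle of the upright wooden grip of the loose hand straightedge: a bar 18 mm thick (x), 80 mm long (y), standing on the middle of the steel blade, its top 56 mm above the blade's underside. This point is 31 mm above the blade's underside. Axes are the straightedge's: x across, y along, z up. Both long edges of the blade are straight and alike, 32 mm from here in x; either may push.
- stop_rail: fixed aluminium angle rail on the bench, 240 mm long (its y), 22 mm tall. Origin at bench level on its flat front face, half-way along; x points into the rail, away from the tins (so the tins stand at negative x and the face is the plane x = 0), y runs along the rail, z up. It is rigid; the press is what arrives at it: 2 to 3 N of the push on the straightedge are lost in friction under the tins.
- rack: fixed wooden tool rack, 74x316x160 mm, standing behind the rail; origin under its middle
- tin_1_center (a point): centre (half-way up) of tin 1: round amber parts tin, 39 mm across, 18 mm tall, about 0.05 kg (0.04 to 0.07), in a ragged row on the bench before the rail, number 1 of 4 counted from the rail's +y end. Its centre starts 35 to 75 mm from the rail's face and is 19.5 mm from it when seated; neighbouring tins start 48 mm apart (give or take 6 mm) along the rail.
- tin_2_center (a point): centre (half-way up) of tin 2: round amber parts tin, 39 mm across, 18 mm tall, about 0.05 kg (0.04 to 0.07), in a ragged row on the bench before the rail, number 2 of 4 counted from the rail's +y end. Its centre starts 35 to 75 mm from the rail's face and is 19.5 mm from it when seated; neighbouring tins start 48 mm apart (give or take 6 mm) along the rail.
- tin_3_center (a point): centre (half-way up) of tin 3: round amber parts tin, 39 mm across, 18 mm tall, about 0.05 kg (0.04 to 0.07), in a ragged row on the bench before the rail, number 3 of 4 counted from the rail's +y end. Its centre starts 35 to 75 mm from the rail's face and is 19.5 mm from it when seated; neighbouring tins start 48 mm apart (give or take 6 mm) along the rail.
- tin_4_center (a point): centre (half-way up) of tin 4: round amber parts tin, 39 mm across, 18 mm tall, about 0.05 kg (0.04 to 0.07), in a ragged row on the bench before the rail, number 4 of 4 counted from the rail's +y end. Its centre starts 35 to 75 mm from the rail's face and is 19.5 mm from it when seated; neighbouring tins start 48 mm apart (give or take 6 mm) along the rail.
- loupe: bystander, to be left alone: black eyeglass loupe, 34 mm across, 28 mm tall, standing 25 to 35 mm beyond the right (-y) end of the row of tins; origin under its middle
- small_bottle: bystander, to be left alone: small brown oil bottle, 31 mm across, 62 mm tall, standing 25 to 35 mm beyond the left (+y) end of the row; origin under its middle
- movement: bystander, to be left alone: watch movement in a round holder, 40x49x11 mm, lying at the left behind the rail; origin under its middle
- blower: bystander, to be left alone: rubber dust blower, 51 mm across, 88 mm tall, standing at the left behind the rail; origin under its middle
- thread_tape: bystander, to be left alone: roll of tape lying flat, 60 mm across, 12 mm tall, near the robot on the right; origin under its middle
- tin_1: tin 1, the same tin; origin under its middle
- tin_2: tin 2, the same tin; origin under its middle
- tin_3: tin 3, the same tin; origin under its middle
- tin_4: tin 4, the same tin; origin under its middle
- straightedge: the same straightedge: flat steel blade 64 mm wide (x), 210 mm long (y), 6 mm thick, lying flat on the bench at the left, with the wooden grip on it; 0.3 kg in all. The polished blade slips easily on bench and tins. Origin on its underside, below the middle of the grip
Not all that is in view belongs to the job. What is shaped like the tin_4 but pink or purple is not meant.

How it is judged (in metres and radians):
On the way:
1. all four tins stand against the rail while the held straightedge presses the row on it with 5 to 14 N (x of tin_1_center in the frame of stop_rail between -0.0215 and -0.0175 m and y of tin_1_center in the frame of stop_rail between -0.115 and 0.115 m and x of tin_2_center in the frame of stop_rail between -0.0215 and -0.0175 m and y of tin_2_center in the frame of stop_rail between -0.115 and 0.115 m and x of tin_3_center in the frame of stop_rail between -0.0215 and -0.0175 m and y of tin_3_center in the frame of stop_rail between -0.115 and 0.115 m and x of tin_4_center in the frame of stop_rail between -0.0215 and -0.0175 m and y of tin_4_center in the frame of stop_rail between -0.115 and 0.115 m and contact force between stop_rail and anything else between 5 and 14 N and contact force between the fingers and straightedge above 1 N), for 0.5 s.
At the end, for the whole second after the job is handed in: All four tins stand upright and at rest in front of the rail, each with its centre 17.5 to 21.5 mm from the rail's face (touching within 2 mm) and within the rail's length; the straightedge lies flat and still within 40 mm of where it started (x of tin_1_center in the frame of stop_rail between -0.0215 and -0.0175 m and y of tin_1_center in the frame of stop_rail between -0.115 and 0.115 m and x of tin_2_center in the frame of stop_rail between -0.0215 and -0.0175 m and y of tin_2_center in the frame of stop_rail between -0.115 and 0.115 m and x of tin_3_center in the frame of stop_rail between -0.0215 and -0.0175 m and y of tin_3_center in the frame of stop_rail between -0.115 and 0.115 m and x of tin_4_center in the frame of stop_rail between -0.0215 and -0.0175 m and y of tin_4_center in the frame of stop_rail between -0.115 and 0.115 m and angle between each of tin_1_center, tin_2_center, tin_3_center, tin_4_center's own z axis and vertical below 0.1 rad and distance of straightedge_grip from where it was at the start of the episode below 0.04 m and angle between straightedge_grip's own z axis and vertical below 0.06 rad and linear speed of each of straightedge, tin_1, tin_2, tin_3, tin_4 below 0.02 m/s).
It fails at once if the row or anything else presses the rail with more than 18 N (contact force between stop_rail and anything else above 18 N).
It fails at once if the gripper or arm touches a tin (contact force between any of the fingers, the arm and tin_1 above 0.5 N or contact force between any of the fingers, the arm and tin_2 above 0.5 N or contact force between any of the fingers, the arm and tin_3 above 0.5 N or contact force between any of the fingers, the arm and tin_4 above 0.5 N).
It fails at once if a bystander is moved by more than 15 mm (distance of any of loupe, small_bottle, movement, blower, thread_tape from where it was at the start of the episode above 0.015 m).
It fails at once if a tin is tipped (angle between any of tin_1_center, tin_2_center, tin_3_center, tin_4_center's own z axis and vertical above 0.4 rad).
It also fails if it takes over 61 s, if anything falls off the work surface, if the arm or the gripper's body presses on something with over 40 N, if the wrist force passes 120 N, or if a joint passes its speed limit or range.

## Working session

There is one attempt and no reset: what is moved stays moved. The work goes in short steps, Python scripts to look and compute and a tool call to move; the robot and the scene stay as the last step left them, time stands still between calls to the robot, and variables do not carry over. Pictures are saved under pics/ and viewed, at most 10 in all, crops included, and the job is handed in when it is done.

Besides the shell and the picture viewer there is one more tool, called after ">>>" by a JSON object that holds its "method" and its "body". step_arm: Moves the arm, as the interface text tells. Its arguments: {"type":"object","properties":{"steps":{"type":"array","items":{"type":"array","items":{"type":"array","items":{"type":"number","minimum":-1,"maximum":1}}}},"jaw":{"type":"number"}},"required":["steps"]}

```bash
ls; mkdir -p pics; python3 - <<'E'
from plant import *
import cv2, numpy as np
o=get_obs(); print(o)
for n in ["scene","side"]:
    p,d=snapshot(n); cv2.imwrite(f"pics/{n}0.png",p[:,:,::-1]); np.savez(f"pics/{n}0.npz",p=p,d=d)
    c=calibration(n); print(n,c); 
E
```

```text
pics
{'clock': 0.0, 'joint_pos': array([ 9.28247996e+01,  2.05925015e+01,  6.33094450e-01, -2.15768568e-02,
       -7.01365160e+01, -1.65062914e+01]), 'qvel': array([-0.08411567, -0.07228724, -0.02363544, -0.02025231,  0.04226245,
        0.09225205]), 'tau': array([-4.65759440e-04, -5.82719707e+01,  2.93047982e+01,  6.99723870e+00,
        6.73446018e-03, -1.78112741e-04]), 'tool_pos': array([0.15956295, 0.65535032, 0.22560092]), 'orientation': array([ 1.79902267e+02, -7.80905279e-03, -1.36888335e+01]), 'force': array([-0.868889  ,  0.12404773,  0.19735526]), 'moment': array([ 0.00928665, -0.04210774,  0.04031051]), 'gripper_force': 0.0, 'opening': 0.08751565957939336}
scene {'mtx': array([[562.47598656,   0.        , 322.943077  ],
       [  0.        , 562.47598656, 225.66693268],
       [  0.        ,   0.        ,   1.        ]]), 'dist': array([-0.12554557,  0.        ,  0.        ,  0.        ,  0.        ]), 'rvec': array([ 0.69470579, -2.66530583,  1.10968616]), 'tvec': array([0.5115907 , 0.17582171, 1.00663195])}
side {'mtx': array([[438.21542293,   0.        , 316.53515985],
       [  0.        , 438.21542293, 238.19950761],
       [  0.        ,   0.        ,   1.        ]]), 'dist': array([-0.00836432,  0.        ,  0.        ,  0.        ,  0.        ]), 'rvec': array([ 2.02459478, -0.69313045,  0.37013574]), 'tvec': array([-0.39772948,  0.2495388 ,  0.68444583])}
```

View pics/scene0.png

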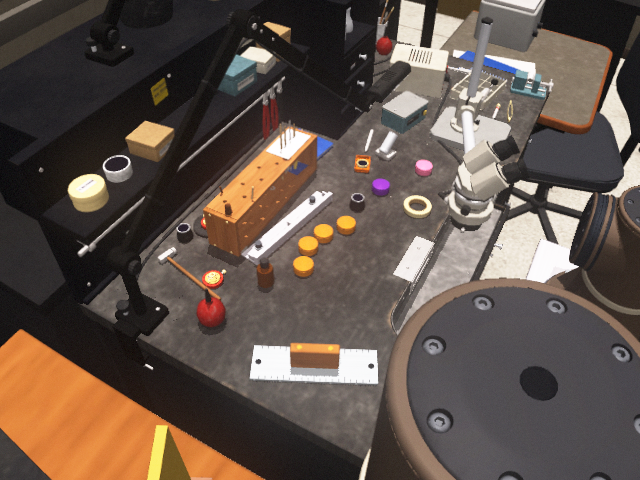

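View pics/side0.png

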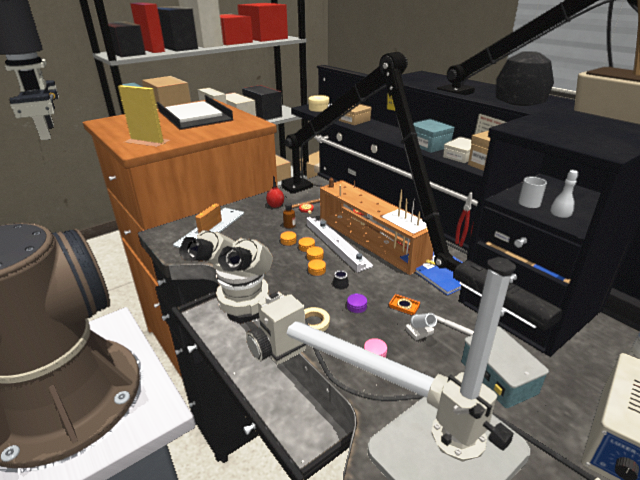

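The scene view shows the straightedge at (315,362), the tins at (303,266), (308,245), (323,233) and (346,225), the bottle at (265,275), the loupe at (358,200), and the rail from about (250,252) to (330,197). The side view agrees.

```bash
cat > h.py <<'E'
import cv2, numpy as np
def cam(c):
    R,_=cv2.Rodrigues(np.array(c["rvec"])); return R,np.array(c["tvec"])
def cloud(d,c):
    R,t=cam(c); h,w=d.shape
    g=np.stack(np.meshgrid(np.arange(w),np.arange(h)),-1).reshape(-1,1,2).astype(np.float64)
    n=cv2.undistortPoints(g,c["mtx"],c["dist"]).reshape(h,w,2)
    P=np.concatenate([n*d[...,None],d[...,None]],-1)
    W=(P-t)@R; W[d<=0]=np.nan; return W
def ray(px,c,z):
    R,t=cam(c); n=cv2.undistortPoints(np.array(px,float).reshape(-1,1,2),c["mtx"],c["dist"]).reshape(-1,2)
    v=np.c_[n,np.ones(len(n))]@R; o=-R.T@t; return o+v*((z-o[2])/v[:,2])[:,None]
E
python3 - <<'E'
from plant import *
from h import *
for n in ["scene","side"]:
    f=np.load(f"pics/{n}0.npz"); p,d=f["p"],f["d"]; c=calibration(n); W=cloud(d,c)
    hsv=cv2.cvtColor(p,cv2.COLOR_RGB2HSV)
    H,S,V=[hsv[...,i].astype(int) for i in range(3)]
    m=(H>10)&(H<28)&(S>140)&(V>90)&(W[...,2]>-.005)&(W[...,2]<.03)
    N,l,st,ce=cv2.connectedComponentsWithStats(m.astype(np.uint8))
    print(n)
    for i in range(1,N):
        if st[i,4]<60: continue
        k=l==i
        top=k&(W[...,2]>.014); q=W[top][:,:2].astype(np.float32)
        if len(q)<20: continue
        print(ce[i].round(),st[i,4],"top median z",np.nanmedian(W[top][:,2]).round(4),"circ",cv2.minEnclosingCircle(q),"mean",q.mean(0), "rayz18",ray(ce[i],c,.011))
    # white things low
    m=(S<60)&(V>130)&(W[...,2]>.001)&(W[...,2]<.035)&(W[...,0]>0)&(W[...,0]<.85)
    N,l,st,ce=cv2.connectedComponentsWithStats(m.astype(np.uint8))
    for i in range(1,N):
        if st[i,4]<200: continue
        q=W[l==i]; r=cv2.minAreaRect(q[:,:2].astype(np.float32)); print("white",ce[i].round(),st[i,4],r,np.percentile(q[:,2],[5,50,95]).round(4))
    # grip
    m=(H>5)&(H<22)&(S>100)&(W[...,2]>.05)&(W[...,2]<.062)&(W[...,1]>.3)
    q=W[m]; print("grip",len(q),cv2.minAreaRect(q[:,:2].astype(np.float32)),np.median(q[:,2]))
E
```

```text
scene
[254. 219.] 1122 top median z 0.02 circ ((0.6971916556358337, 0.08649367839097977), 0.11767805367708206) mean [0.6954779  0.16786693] rayz18 [[0.69157943 0.1013889  0.011     ]]
[346. 225.] 301 top median z 0.0192 circ ((0.521483838558197, 0.022250864654779434), 0.021479517221450806) mean [0.5188415  0.02367687] rayz18 [[0.51906835 0.02086511 0.011     ]]
[311. 249.] 997 top median z 0.0191 circ ((0.54679274559021, 0.1141999214887619), 0.0679813027381897) mean [0.5471647  0.11740198] rayz18 [[0.54764762 0.11547288 0.011     ]]
white [519.   5.] 527 ((0.4768369793891907, -1.2987191677093506), (0.2605266571044922, 0.14295850694179535), 36.942630767822266) [0.003  0.0195 0.027 ]
white [460.  82.] 298 ((0.5055805444717407, -0.6627365946769714), (0.06841964274644852, 0.20496562123298645), 15.821535110473633) [0.0028 0.0145 0.0301]
white [489.  85.] 410 ((0.40908998250961304, -0.6568297743797302), (0.07702507078647614, 0.2146032154560089), 10.74221420288086) [0.0053 0.0215 0.0307]
white [419.  90.] 387 ((0.5827975869178772, -0.530771791934967), (0.1315048336982727, 0.0195044577121734
[... 2681 characters left out ...]
006439536809921265), (0.32010242342948914, 0.14768560230731964), 89.9573974609375) [0.0013 0.0028 0.0045]
white [453. 324.] 203 ((0.6062220335006714, -0.2640565037727356), (0.021692177280783653, 0.09699370712041855), 14.257190704345703) [0.0015 0.0095 0.0118]
white [418. 328.] 211 ((0.5506705045700073, -0.23739838600158691), (0.06266219913959503, 0.05091259628534317), 85.76063537597656) [0.0054 0.0129 0.0317]
white [440. 450.] 7358 ((0.40847262740135193, -0.41774269938468933), (0.12844951450824738, 0.22364401817321777), 51.987422943115234) [0.0224 0.0243 0.0315]
grip 910 ((0.798993706703186, 1.1677507162094116), (1.8986573219299316, 0.881693422794342), 56.547264099121094) 0.05631168739925413
```

```bash
cat >> h.py <<'E'
from scipy.spatial.transform import Rotation as Ro
def delta(o,pos,yaw):
    R=Ro.from_euler("xyz",o["orientation"],degrees=True)
    T=Ro.from_euler("xyz",[180,0,yaw],degrees=True)
    s=R.inv().apply(np.array(pos)-o["tool_pos"])/.1; w=(R.inv()*T).as_rotvec()/.5
    return s.round(3),w.round(3)
E
python3 - <<'E'
from plant import *
from h import *
o=get_obs()
print(delta(o,[.417,.334,.23],-152.4))
p0=o["tool_pos"]
y=-13.69
for i in range(5):
    o={"orientation":[180,0,y],"tool_pos":p0}
    y2=y-27.74; p1=p0+np.array([.0515,-.0643,0]); print(delta(o,p1,y2)); y,p0=y2,p1
c=calibration("wrist"); R,t=cam(c); print(c["mtx"], "campos",-R.T@t, R[2])
E
```

```text
(array([ 3.262,  2.514, -0.039]), array([ 1.000e-03, -4.000e-03,  4.842e+00]))
(array([0.653, 0.503, 0.   ]), array([ 0.   , -0.   ,  0.968]))
(array([0.812, 0.141, 0.   ]), array([ 0.   , -0.   ,  0.968]))
(array([ 0.784, -0.253, -0.   ]), array([-0.   , -0.   ,  0.968]))
(array([ 0.576, -0.589, -0.   ]), array([-0.   , -0.   ,  0.968]))
(array([ 0.236, -0.789, -0.   ]), array([ 0.   , -0.   ,  0.968]))
[[373.66964243   0.         317.51118147]
 [  0.         373.66964243 241.56880096]
 [  0.           0.           1.        ]] campos [0.24115098 0.63571415 0.38333568] [-0.29739302  0.07157843 -0.95206823]
```

>>> {"method": "step_arm", "body": {"steps": [[[0.65,0.5,0,0,0,0.968],[0.65,0.5,0,0,0,0.968],[0.65,0.5,0,0,0,0.968],[0.65,0.5,0,0,0,0.968]]]}}

```text
clock: 0.5
tool_pos: [0.2117, 0.5908, 0.2266]
orientation: [180.0, -0.0, -41.8]
force: [-0.6, 0.1, 0.4]
opening: 0.0878
gripper_force: 0.0
```

>>> {"method": "step_arm", "body": {"steps": [[[0.81,0.14,0,0,0,0.968],[0.81,0.14,0,0,0,0.968],[0.81,0.14,0,0,0,0.968],[0.81,0.14,0,0,0,0.968]]]}}

```text
clock: 0.9
tool_pos: [0.2632, 0.5267, 0.2265]
orientation: [180.0, -0.0, -69.5]
force: [-1.1, -0.3, -0.2]
opening: 0.0876
gripper_force: 0.0
```

>>> {"method": "step_arm", "body": {"steps": [[[0.78,-0.25,0,0,0,0.968],[0.78,-0.25,0,0,0,0.968],[0.78,-0.25,0,0,0,0.968],[0.78,-0.25,0,0,0,0.968]]]}}

```text
clock: 1.3
tool_pos: [0.3142, 0.4627, 0.2265]
orientation: [180.0, -0.0, -97.3]
force: [0.2, -0.1, -0.5]
opening: 0.0873
gripper_force: 0.0
```

>>> {"method": "step_arm", "body": {"steps": [[[0.58,-0.59,0,0,0,0.968],[0.58,-0.59,0,0,0,0.968],[0.58,-0.59,0,0,0,0.968],[0.58,-0.59,0,0,0,0.968]]]}}

```text
clock: 1.7
tool_pos: [0.3657, 0.398, 0.2264]
orientation: [180.0, -0.0, -125.0]
force: [0.1, 1.3, -0.4]
opening: 0.0879
gripper_force: 0.0
```

>>> {"method": "step_arm", "body": {"steps": [[[0.24,-0.79,0,0,0,0.968],[0.24,-0.79,0,0,0,0.968],[0.24,-0.79,0,0,0,0.968],[0.24,-0.79,0,0,0,0.968],[0.24,-0.79,0,0,0,0.968]]]}}

```text
clock: 2.2
tool_pos: [0.4167, 0.334, 0.2263]
orientation: [-180.0, -0.0, -152.4]
force: [-0.9, 0.4, -0.4]
opening: 0.0876
gripper_force: 0.0
```

```bash
python3 - <<'E'
from plant import *
from h import *
o=get_obs(); print(o)
c=calibration("wrist"); p,d=snapshot("wrist"); cv2.imwrite("pics/w1.png",p[:,:,::-1]); W=cloud(d,c)
hsv=cv2.cvtColor(p,cv2.COLOR_RGB2HSV); H,S,V=[hsv[...,i].astype(int) for i in range(3)]
near=np.hypot(W[...,0]-.417,W[...,1]-.334)<.13
for nm,m in [("blade",near&(S<60)&(V>130)&(W[...,2]<.015)),("grip",near&(W[...,2]>.045)&(W[...,2]<.065)&(S>90))]:
    q=W[m]; print(nm,len(q),cv2.minAreaRect(q[:,:2].astype(np.float32)),np.median(q[:,2]))
E
```

```text
{'clock': 2.2, 'joint_pos': array([ 5.97574232e+01,  7.29199155e+00, -1.70647406e+01, -1.07504806e-02,
       -6.56769419e+01, -1.22154637e+02]), 'qvel': array([ 0.53133336,  0.02719805,  0.10327509, -0.10242777, -0.03750278,
        2.88586045]), 'tau': array([ -0.3045895 , -38.85957956,  28.30171824,   6.69802353,
        -0.09165932,  -0.68119805]), 'tool_pos': array([0.41669525, 0.33404936, 0.22626433]), 'orientation': array([-1.79990370e+02, -3.37214626e-02, -1.52401648e+02]), 'force': array([-0.90610662,  0.35113035, -0.41878712]), 'moment': array([ 0.08522975, -0.09837884,  0.0304257 ]), 'gripper_force': 0.0, 'opening': 0.08756627620830156}
blade 10807 ((0.4079425632953644, 0.35820168256759644), (0.21876579523086548, 0.1177138164639473), 26.32986068725586) 0.005425430543300125
grip 1516 ((0.41469666361808777, 0.33403700590133667), (0.07794983685016632, 0.016094457358121872), 27.228588104248047) 0.055362120227064576
```

View pics/w1.png

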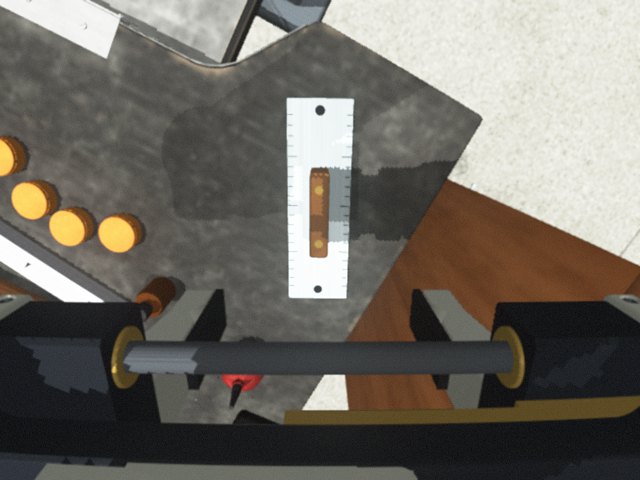

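Wrist view: the blade spans columns 287–354 and rows 98–298, with the grip at (319,213). The grip centre is about (0.415, 0.334) at 27°. I'll look over the tins once before grasping.

```bash
python3 - <<'E'
from plant import *
from h import *
o=get_obs(); print(delta(o,[.52,.12,.25],-152.4))
E
```

```text
(array([ 0.081, -2.378, -0.236]), array([-0.   , -0.001,  0.004]))
```

>>> {"method": "step_arm", "body": {"steps": [[[0,-0.45,-0.1,0,0,0],[0,-0.9,-0.2,0,0,0],[0,-1,-0.24,0,0,0]]]}}

```text
clock: 2.55
tool_pos: [0.464, 0.2437, 0.2514]
orientation: [-180.0, 0.0, -152.3]
force: [-0.4, 0.8, 0.1]
opening: 0.0877
gripper_force: 0.0
```

>>> {"method": "step_arm", "body": {"steps": [[[0,-0.45,0,0,0,0],[0,-0.8,0,0,0,0],[0,-1,0,0,0,0],[0,-1,0,0,0,0],[0,-1,0,0,0,0]]]}}

```text
clock: 3.05
tool_pos: [0.5094, 0.1574, 0.2503]
orientation: [180.0, -0.0, -152.3]
force: [-0.0, -0.5, -0.4]
opening: 0.088
gripper_force: 0.0
```

```bash
python3 - <<'E'
from plant import *
from h import *
c=calibration("wrist"); p,d=snapshot("wrist"); cv2.imwrite("pics/w2.png",p[:,:,::-1]); np.savez("pics/w2.npz",p=p,d=d,c=c,allow_pickle=True); W=cloud(d,c)
hsv=cv2.cvtColor(p,cv2.COLOR_RGB2HSV); H,S,V=[hsv[...,i].astype(int) for i in range(3)]
m=(H>8)&(H<28)&(S>130)&(V>110)&(W[...,2]>.013)&(W[...,2]<.024)&(W[...,0]<.62)
m=cv2.morphologyEx(m.astype(np.uint8),cv2.MORPH_OPEN,np.ones((5,5)))
N,l,st,ce=cv2.connectedComponentsWithStats(m)
for i in range(1,N):
    if st[i,4]<200: continue
    q=W[l==i]; print("tin",ce[i].round(),st[i,4],np.round(cv2.minEnclosingCircle(q[:,:2].astype(np.float32))[0],4),q.mean(0).round(4))
m=(S<60)&(W[...,2]>.0185)&(W[...,2]<.0255)&(W[...,0]>.55)&(W[...,0]<.68)&(W[...,1]>-.1)&(W[...,1]<.25)
q=W[m]; print("rail",len(q),cv2.minAreaRect(q[:,:2].astype(np.float32)))
m=(W[...,2]>.003)&(W[...,2]<.1)&(W[...,0]>.4)&(W[...,0]<.57)&(W[...,1]>-.2)&(W[...,1]<.26)
N,l,st,ce=cv2.connectedComponentsWithStats(m.astype(np.uint8))
for i in range(1,N):
    if st[i,4]>150: q=W[l==i]; print("obj",ce[i].round(),st[i,4],q.min(0).round(3),q.max(0).round(3))
E
```

```text
tin [196. 150.] 1077 [0.5184 0.0202] [0.5179 0.0206 0.0173]
tin [224. 194.] 1002 [0.547  0.0643] [0.5462 0.0646 0.0173]
tin [259. 221.] 962 [0.5567 0.1098] [0.5559 0.1097 0.0173]
tin [307. 227.] 939 [0.5385 0.1601] [0.538  0.1598 0.0174]
rail 2038 ((0.6149327158927917, 0.08356838673353195), (0.2486155778169632, 0.06470343470573425), 89.70907592773438)
obj [123.  10.] 874 [ 0.408 -0.129  0.003] [ 0.442 -0.078  0.014]
obj [72. 73.] 1457 [ 0.486 -0.144  0.003] [ 0.525 -0.104  0.02 ]
obj [ 18. 105.] 253 [ 0.553 -0.193  0.003] [ 0.57  -0.157  0.011]
obj [132. 126.] 979 [ 0.511 -0.064  0.003] [ 0.543 -0.033  0.029]
obj [197. 150.] 1238 [0.499 0.001 0.003] [0.537 0.04  0.02 ]
obj [225. 193.] 1105 [0.528 0.046 0.003] [0.566 0.084 0.02 ]
obj [260. 218.] 985 [0.537 0.09  0.003] [0.57  0.129 0.02 ]
obj [308. 226.] 1039 [0.519 0.141 0.003] [0.558 0.179 0.02 ]
```

View pics/w2.png

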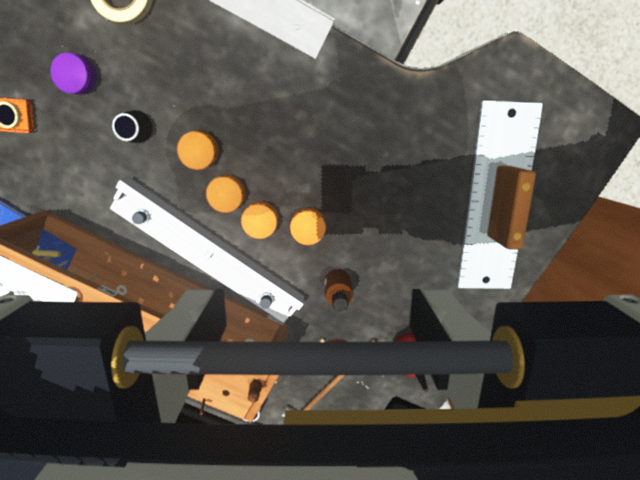

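The view shows the tins at (196,150), (224,194), (259,221) and (307,227), the loupe at (126,126), the bottle at (338,288), and the rail's front top edge from (122,180) to (303,305). Next I'll fit the rail's front line.

```bash
python3 - <<'E'
from h import *
f=np.load("pics/w2.npz",allow_pickle=True); p,d,c=f["p"],f["d"],f["c"].item(); W=cloud(d,c)
m=(W[...,2]>.003)&(W[...,2]<.0255)&(W[...,0]>.575)&(W[...,0]<.66)&(W[...,1]>-.08)&(W[...,1]<.25)
q=W[m]
A=[]
for y in np.arange(-.06,.22,.01):
    k=q[abs(q[:,1]-y)<.005]
    if len(k)>10:
        h=k[k[:,2]>.017]; 
        print(y.round(3),len(k),k[:,0].min().round(4),np.percentile(h[:,0],[2,98]).round(4) if len(h)>5 else None, k[:,2].max().round(4))
        if len(h)>5 and -.03<y<.18: A.append((y,np.percentile(h[:,0],2)))
A=np.array(A); k=np.polyfit(A[:,0],A[:,1],1); print("line x=",k, "yaw deg",np.degrees(np.arctan(k[0])), "res",(A[:,1]-np.polyval(k,A[:,0])).round(4))
print("px edge rays z.022",ray([[122,180],[303,305]],c,.022))
b=(W[...,2]>.003)&(W[...,2]<.08)&(W[...,0]>.5)&(W[...,0]<.66)&(W[...,1]>.185)&(W[...,1]<.26)
u,v=np.meshgrid(range(640),range(480)); b&=(v<312)&(u>310)
q=W[b]; print("bottle",len(q),q.min(0),q.max(0), "top", np.median(q[q[:,2]>q[:,2].max()-.006],0))
E
```

```text
-0.04 265 0.582 [0.5822 0.5993] 0.0232
-0.03 337 0.5828 [0.5835 0.5937] 0.0241
-0.02 297 0.5838 [0.5846 0.614 ] 0.0242
-0.01 348 0.5853 [0.5863 0.6195] 0.0232
0.0 347 0.5878 [0.5886 0.6143] 0.0232
0.01 323 0.5886 [0.5892 0.5996] 0.0227
0.02 315 0.5905 [0.5906 0.6014] 0.0234
0.03 320 0.5923 [0.5926 0.6034] 0.023
0.04 321 0.5936 [0.5942 0.6046] 0.0229
0.05 309 0.5948 [0.5958 0.6065] 0.0232
0.06 318 0.597 [0.5976 0.6079] 0.0233
0.07 297 0.5984 [0.5991 0.6093] 0.0235
0.08 313 0.6008 [0.6012 0.6119] 0.0235
0.09 293 0.6023 [0.6029 0.613 ] 0.0237
0.1 305 0.6037 [0.6044 0.6146] 0.023
0.11 302 0.575 [0.6054 0.6156] 0.023
0.12 298 0.6066 [0.6075 0.6174] 0.0233
0.13 287 0.6087 [0.6089 0.6191] 0.0233
0.14 288 0.6098 [0.6107 0.621 ] 0.0236
0.15 298 0.6118 [0.6122 0.644 ] 0.0237
0.16 275 0.6131 [0.614  0.6476] 0.0235
0.17 276 0.6149 [0.6157 0.6258] 0.0228
0.18 267 0.6166 [0.6168 0.6273] 0.0233
0.19 232 0.6182 [0.6187 0.6294] 0.0241
0.2 15 0.6198 [0.6207 0.6263] 0.0221
0.21 72 0.5751 [0.5752 0.5906] 0.0254
line x= [0.16235108 0.58791723] yaw deg 9.221572811083268 res [ 0.0004 -0.      0.      0.0007 -0.0004 -0.0006 -0.0001 -0.0002 -0.0002
 -0.0001 -0.0002  0.0003  0.0003  0.0003 -0.0004  0.0001 -0.0001  0.
 -0.0001  0.0001  0.0002]
px edge rays z.022 [[ 0.58106664 -0.03663828  0.022     ]
 [ 0.62160772  0.19712571  0.022     ]]
bottle 937 [0.56831846 0.20649085 0.00303348] [0.59897224 0.23649546 0.06345478] top [0.58306069 0.22169372 0.06136113]
```

```bash
python3 - <<'E'
import plant
from h import *
print([k for k in dir(plant) if k[0]!="_"], getattr(plant,"hold_point_z",None))
n=np.array([.987,-.160]); t=np.array([.160,.987]); O=np.array([.6005,.078])
for nm in ["scene0","side0","w2"]:
    f=np.load(f"pics/{nm}.npz",allow_pickle=True); c=f["c"].item() if nm=="w2" else plant.calibration(nm[:-1])
    W=cloud(f["d"],c); 
    X=(W[...,:2]-O)@n; Y=(W[...,:2]-O)@t
    for a,b in [(.05,.08),(.08,.12),(.12,.155),(.17,.3)]:
        u,v=np.meshgrid(range(640),range(480))
        m=(W[...,2]>a)&(W[...,2]<b)&(abs(Y)<.11)&(X>0)&(X<.15)&((v<250)|(nm!="w2"))
        if m.sum()>10: print(nm,a,b,m.sum(),np.percentile(X[m],[1,5,50]).round(4))
o=plant.get_obs(); print(o["tool_pos"],o["orientation"])
print(delta(o,[.4147,.334,.25],-152.8))
E
```

```text
['PlanningError', 'calibration', 'close_job', 'get_obs', 'hold_point_z', 'snapshot'] 0.0188
scene0 0.08 0.12 2789 [0.0498 0.057  0.0974]
scene0 0.12 0.155 50 [0.0586 0.0592 0.1208]
scene0 0.17 0.3 493 [0.0959 0.115  0.1421]
side0 0.08 0.12 1514 [0.0469 0.0545 0.0923]
side0 0.12 0.155 39 [0.0572 0.0578 0.1189]
side0 0.17 0.3 401 [0.1062 0.1132 0.1406]
[0.50927943 0.15783034 0.25038052] [ 1.79991212e+02 -1.33567954e-02 -1.52304483e+02]
(array([0.019, 1.999, 0.004]), array([ 0.   , -0.   ,  0.017]))
```

>>> {"method": "step_arm", "body": {"steps": [[[0,0.4,0,0,0,0],[0,0.8,0,0,0,0],[0,1,0,0,0,0.01]]]}}

```text
clock: 3.4
tool_pos: [0.4615, 0.2487, 0.2506]
orientation: [180.0, 0.0, -152.5]
force: [0.1, -1.0, 0.3]
opening: 0.0877
gripper_force: 0.0
```

>>> {"method": "step_arm", "body": {"steps": [[[0.01,0.4,0.2,0,0,0.01],[0.02,0.8,0.5,0,0,0.01],[0.02,1,1,0,0,0.01],[0.02,1,1,0,0,0.01],[0.02,1,1,0,0,0.01],[0.02,1,1,0,0,0.01]]]}}

```text
clock: 4.0
tool_pos: [0.4158, 0.3346, 0.152]
orientation: [180.0, 0.1, -152.8]
force: [-0.2, 0.4, 0.8]
opening: 0.0872
gripper_force: 0.0
```

```bash
python3 - <<'E'
from plant import *
from h import *
c=calibration("wrist"); p,d=snapshot("wrist"); cv2.imwrite("pics/w3.png",p[:,:,::-1]); W=cloud(d,c); o=get_obs()
hsv=cv2.cvtColor(p,cv2.COLOR_RGB2HSV); S=hsv[...,1]
m=(np.hypot(W[...,0]-.415,W[...,1]-.334)<.06)&(W[...,2]>.047)&(W[...,2]<.065)&(S>90)
q=W[m]; r=cv2.minAreaRect(q[:,:2].astype(np.float32)); print(len(q),r,np.median(q[:,2])); print(o["tool_pos"],o["orientation"],o["force"])
print(delta(o,[*r[0],.022],-152.8))
E
```

```text
2450 ((0.4150823652744293, 0.3339715600013733), (0.07873119413852692, 0.01664922945201397), 26.60334014892578) 0.05535465452272149
[0.41613097 0.33454609 0.15236504] [ 1.79942417e+02  1.46997628e-01 -1.52886048e+02] [ 0.35860005  0.06535128 -0.36111558]
(array([ 0.015, -0.002,  1.304]), array([ 0.002,  0.005, -0.003]))
```

>>> {"method": "step_arm", "body": {"steps": [[[0.01,0,0.3,0,0.005,0.01],[0.01,0,0.6,0,0.005,0.01],[0.01,0,0.8,0,0.005,0.01],[0.01,0,0.9,0,0.005,0.01]]]}}

```text
clock: 4.45
tool_pos: [0.4149, 0.3329, 0.0604]
orientation: [180.0, -0.1, -153.3]
force: [0.6, -0.2, 0.7]
opening: 0.0878
gripper_force: 0.0
```

>>> {"method": "step_arm", "body": {"steps": [[[0,0,0.2,0,0,0],[0,0,0.3,0,0,0],[0,0,0.37,0,0,0],[0,0,0.4,0,0,0],[0,0,0.4,0,0,0]]]}}

```text
clock: 4.95
tool_pos: [0.4145, 0.3335, 0.0208]
orientation: [180.0, -0.1, -153.2]
force: [-0.9, 0.3, 0.2]
opening: 0.0874
gripper_force: 0.0
```

>>> {"method": "step_arm", "body": {"steps": [[[0,0,0,0,0,0],[0,0,0,0,0,0],[0,0,0,0,0,0],[0,0,0,0,0,0],[0,0,0,0,0,0],[0,0,0,0,0,0],[0,0,0,0,0,0],[0,0,0,0,0,0],[0,0,0,0,0,0],[0,0,0,0,0,0]]], "jaw": 255}}

```text
clock: 5.95
tool_pos: [0.4143, 0.3333, 0.0205]
orientation: [-180.0, -0.1, -153.2]
force: [-0.1, 0.6, -0.3]
opening: 0.0178
gripper_force: 30.0
```

```bash
python3 - <<'E'
import plant
from h import *
n=np.array([.987,-.160]); t=np.array([.160,.987]); O=np.array([.6005,.078])
c=plant.calibration("scene"); f=np.load("pics/scene0.npz"); f2=np.load("pics/side0.npz")
for W in [cloud(f["d"],c),cloud(f2["d"],plant.calibration("side"))]:
    X=(W[...,:2]-O)@n; Y=(W[...,:2]-O)@t
    m=(W[...,2]>.07)&(W[...,2]<.5)&(abs(Y)<.1)&(X>-.28)&(X<.03); print(m.sum(), W[m][:5])
o=plant.get_obs(); p0=o["tool_pos"].copy(); y=-153.2
P=[np.array([.4143,.3333,.115]),np.array([.43,.2556,.115]),np.array([.446,.178,.115]),np.array([.4623,.1004,.115])]
Y=[-153.2,-135.2,-117.2,-99.2]
for a,b in zip(P,Y):
    print(delta({"orientation":[180,0,y],"tool_pos":p0},a,b)); p0=a;y=b
E
```

```text
0 []
0 []
(array([ 0.   , -0.   , -0.945]), array([0., 0., 0.]))
(array([ 0.21 , -0.764, -0.   ]), array([-0.   ,  0.   , -0.628]))
(array([ 0.433, -0.663, -0.   ]), array([ 0.   ,  0.   , -0.628]))
(array([ 0.616, -0.5  , -0.   ]), array([-0.   ,  0.   , -0.628]))
```

Path clear; lift and carry moderately.

>>> {"method": "step_arm", "body": {"steps": [[[0,0,-0.1,0,0,0],[0,0,-0.3,0,0,0],[0,0,-0.5,0,0,0],[0,0,-0.7,0,0,0],[0,0,-0.88,0,0,0],[0,0,-0.95,0,0,0],[0,0,-0.95,0,0,0]]]}}

```text
clock: 6.65
tool_pos: [0.4147, 0.3338, 0.1166]
orientation: [179.9, -0.1, -153.2]
force: [0.8, 0.1, -2.9]
opening: 0.0175
gripper_force: 30.0
```

>>> {"method": "step_arm", "body": {"steps": [[[0.02,-0.1,0,0,0,-0.08],[0.07,-0.27,0,0,0,-0.22],[0.12,-0.45,0,0,0,-0.36],[0.17,-0.62,0,0,0,-0.5],[0.21,-0.76,0,0,0,-0.628]]]}}

```text
clock: 7.15
tool_pos: [0.4294, 0.2546, 0.1143]
orientation: [180.0, -0.3, -135.1]
force: [0.2, 0.1, -3.3]
opening: 0.0181
gripper_force: 30.0
```

>>> {"method": "step_arm", "body": {"steps": [[[0.11,-0.165,0,0,0,-0.157],[0.22,-0.33,0,0,0,-0.314],[0.32,-0.5,0,0,0,-0.47],[0.43,-0.66,0,0,0,-0.628]]]}}

```text
clock: 7.55
tool_pos: [0.4455, 0.1777, 0.1145]
orientation: [179.9, -0.2, -117.0]
force: [0.7, 0.1, -2.5]
opening: 0.0182
gripper_force: 30.0
```

>>> {"method": "step_arm", "body": {"steps": [[[0.15,-0.12,0,0,0,-0.157],[0.3,-0.25,0,0,0,-0.314],[0.44,-0.36,0,0,0,-0.45],[0.54,-0.44,0,0,0,-0.55],[0.6,-0.49,0,0,0,-0.61],[0.616,-0.5,0,0,0,-0.628],[0.616,-0.5,0,0,0,-0.628]]]}}

```text
clock: 8.25
tool_pos: [0.4619, 0.101, 0.115]
orientation: [179.8, -0.1, -99.3]
force: [0.0, 0.1, -3.1]
opening: 0.0181
gripper_force: 30.0
```

```bash
python3 - <<'E'
from plant import *
from h import *
c=calibration("wrist"); p,d=snapshot("wrist"); cv2.imwrite("pics/w4.png",p[:,:,::-1]); W=cloud(d,c); o=get_obs()
print(o["tool_pos"],o["orientation"],o["force"],o["moment"],o["joint_pos"].round(1))
S=cv2.cvtColor(p,cv2.COLOR_RGB2HSV)[...,1]
m=(S<60)&(W[...,2]>.085)&(W[...,2]<.115)&(abs(W[...,0]-.46)<.07)&(W[...,1]<.1)
q=W[m]; print(len(q),cv2.minAreaRect(q[:,:2].astype(np.float32)),np.percentile(q[:,2],[5,50,95]))
A=np.c_[q[:,:2],np.ones(len(q))]; print("plane",np.linalg.lstsq(A,q[:,2],rcond=None)[0])
print(delta(o,[.4623,.1004,.0225],-99.2))
E
```

```text
[0.46201    0.10131643 0.11517812] [ 1.79838967e+02 -1.16392027e-01 -9.92869427e+01] [ 0.72842489  1.02955274 -2.41089911] [ 0.11168135 -0.12055194 -0.01932134] [ 36.3   7.8 -32.8  -0.  -49.6 -45.5]
26306 ((0.4542291760444641, 0.051707759499549866), (0.10713764280080795, 0.0645577609539032), 80.60333251953125) [0.09882907 0.09990626 0.10096852]
plane [-0.00284457  0.00167373  0.10112953]
(array([ 0.007, -0.007,  0.927]), array([ 0.006, -0.004, -0.003]))
```

View pics/w4.png

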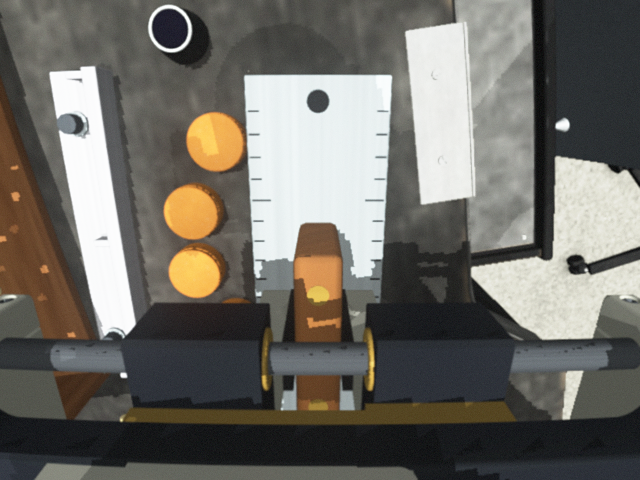

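The blade hangs level, parallel to the rail (80.6° against 80.8°). Its front edge, at column 247, lies clear of the tins. Descending.

>>> {"method": "step_arm", "body": {"steps": [[[0,0,0.15,0,0,0],[0,0,0.35,0,0,0],[0,0,0.55,0,0,0],[0.01,0,0.72,0,0,0],[0.01,0,0.83,0,0,0],[0.01,0,0.9,0,0,0],[0.01,0,0.925,0,0,0],[0.01,0,0.925,0,0,0]]]}}

```text
clock: 9.1
tool_pos: [0.4621, 0.1005, 0.0233]
orientation: [179.9, -0.1, -99.2]
force: [-0.0, -0.1, -2.2]
opening: 0.0181
gripper_force: 30.0
```

```bash
python3 - <<'E'
from plant import *
from h import *
o=get_obs(); print(o["tool_pos"],o["orientation"],o["force"])
n=np.array([.987,-.160]); t=np.array([.160,.987]); O=np.array([.6005,.078])
q=o["tool_pos"][:2]-O; print("rail",q@n,q@t)
q=O-.075*n; print(delta(o,[*q,.0225],-99.2))
E
```

```text
[0.462145   0.1004901  0.02328159] [ 1.79888338e+02 -8.87426751e-02 -9.92127450e+01] [-0.04962298 -0.13488457 -2.23322105]
rail -0.14015480298247932 6.092793068402172e-05
(array([ 0.001, -0.652,  0.007]), array([ 0.004, -0.003, -0.   ]))
```

>>> {"method": "step_arm", "body": {"steps": [[[0,-0.03,0.005,0,0,0],[0,-0.06,0.005,0,0,0],[0,-0.09,0.005,0,0,0],[0,-0.12,0.005,0,0,0],[0,-0.15,0.005,0,0,0],[0,-0.18,0.005,0,0,0],[0,-0.21,0.005,0,0,0],[0,-0.24,0.005,0,0,0],[0,-0.27,0.005,0,0,0],[0,-0.3,0.005,0,0,0],[0,-0.33,0.005,0,0,0],[0,-0.36,0.005,0,0,0],[0,-0.39,0.005,0,0,0],[0,-0.42,0.005,0,0,0],[0,-0.45,0.005,0,0,0],[0,-0.48,0.005,0,0,0],[0,-0.51,0.005,0,0,0],[0,-0.54,0.005,0,0,0],[0,-0.57,0.005,0,0,0],[0,-0.6,0.005,0,0,0]]]}}

```text
clock: 11.1
tool_pos: [0.5214, 0.0906, 0.0226]
orientation: [179.9, -0.1, -99.2]
force: [-1.2, 0.7, -2.7]
opening: 0.0178
gripper_force: 30.0
```

```bash
python3 - <<'E'
from plant import *
from h import *
n=np.array([.987,-.160]); t=np.array([.160,.987]); O=np.array([.6005,.078])
c=calibration("wrist"); p,d=snapshot("wrist"); cv2.imwrite("pics/w5.png",p[:,:,::-1]); W=cloud(d,c); o=get_obs()
q=o["tool_pos"][:2]-O; print("rail",q@n,q@t,o["tool_pos"],o["orientation"],o["force"],"Fn",o["force"][:2]@n)
E
```

```text
rail -0.07953910555001815 -3.200342677976524e-05 [0.52197164 0.0906976  0.02262347] [ 1.79906092e+02 -7.71081297e-02 -9.92192026e+01] [ 1.05266401  0.8745112  -3.02040908] Fn 0.8990575814647465
```

View pics/w5.png

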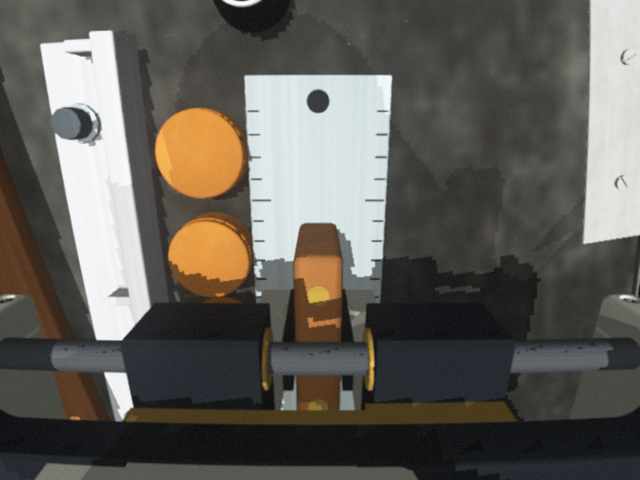

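The two visible tins, at (200,153) and (210,255), sit on the blade edge, with a small gap left to the rail's face. I'll advance slowly.

>>> {"method": "step_arm", "body": {"steps": [[[0,-0.015,0,0,0,0],[0,-0.03,0,0,0,0],[0,-0.045,0,0,0,0],[0,-0.06,0,0,0,0],[0,-0.06,0,0,0,0]]]}}

```text
clock: 11.65
tool_pos: [0.5275, 0.0897, 0.0226]
orientation: [179.9, -0.1, -99.2]
force: [-0.4, -0.6, -2.7]
opening: 0.0175
gripper_force: 30.0
```

>>> {"method": "step_arm", "body": {"steps": [[[0,-0.005,0,0,0,0],[0,-0.01,0,0,0,0],[0,-0.01,0,0,0,0]]]}}

```text
clock: 11.95
tool_pos: [0.5281, 0.0895, 0.0226]
orientation: [179.9, -0.1, -99.2]
force: [-1.9, 0.1, -2.5]
opening: 0.0177
gripper_force: 30.0
```

```bash
cat > f.py <<'E'
from plant import *
from h import *
n=np.array([.987,-.160]); t=np.array([.160,.987]); O=np.array([.6005,.078])
F=[]
for i in range(5):
    o=get_obs(); F.append(np.r_[o["force"][:2]@n,o["force"][:2]@t,o["force"][2],o["moment"][2]]); 
    if i<4: snapshot("wrist")
q=o["tool_pos"][:2]-O; print(o["clock"],"rail",(q@n).round(4),(q@t).round(4),o["tool_pos"][2].round(4),o["orientation"].round(2),"F n,t,z,Mz",np.mean(F,0).round(2),np.std(F,0).round(2))
E
python3 f.py
```

```text
12.15 rail -0.0733 -0.0002 0.0226 [ 1.7988e+02 -9.0000e-02 -9.9220e+01] F n,t,z,Mz [-1.37  0.17 -2.8  -0.01] [0.37 0.45 0.41 0.02]
```

>>> {"method": "step_arm", "body": {"steps": [[[0,-0.005,0,0,0,0],[0,-0.005,0,0,0,0]]]}}

```text
clock: 12.35
tool_pos: [0.5287, 0.0895, 0.0226]
orientation: [179.9, -0.1, -99.2]
force: [-2.1, 0.4, -3.4]
opening: 0.0178
gripper_force: 30.0
```

>>> {"method": "step_arm", "body": {"steps": [[[0,-0.005,0,0,0,0],[0,-0.005,0,0,0,0]]]}}

```text
clock: 12.55
tool_pos: [0.5292, 0.0894, 0.0226]
orientation: [179.9, -0.1, -99.2]
force: [-1.9, 0.2, -3.4]
opening: 0.018
gripper_force: 30.0
```

>>> {"method": "step_arm", "body": {"steps": [[[0,-0.003,0,0,0,0],[0,-0.003,0,0,0,0]]]}}

```text
clock: 12.75
tool_pos: [0.5294, 0.0893, 0.0226]
orientation: [179.9, -0.1, -99.2]
force: [-1.5, -0.4, -3.2]
opening: 0.0175
gripper_force: 30.0
```

```bash
python3 f.py
```

```text
12.95 rail -0.072 -0.0002 0.0226 [ 1.7989e+02 -8.0000e-02 -9.9220e+01] F n,t,z,Mz [-1.37 -0.08 -3.17  0.  ] [0.18 0.56 0.5  0.01]
```

>>> {"method": "step_arm", "body": {"steps": [[[0,-0.004,0,0,0,0],[0,-0.004,0,0,0,0]]]}}

```text
clock: 13.15
tool_pos: [0.5298, 0.0892, 0.0226]
orientation: [179.9, -0.1, -99.2]
force: [-0.9, 0.4, -3.7]
opening: 0.0182
gripper_force: 30.0
```

>>> {"method": "step_arm", "body": {"steps": [[[0,-0.004,0,0,0,0],[0,-0.004,0,0,0,0]]]}}

```text
clock: 13.35
tool_pos: [0.5303, 0.0892, 0.0226]
orientation: [179.9, -0.1, -99.2]
force: [-1.0, 0.2, -3.1]
opening: 0.0177
gripper_force: 30.0
```

```bash
python3 f.py
```

```text
13.55 rail -0.0712 -0.0002 0.0226 [ 1.7989e+02 -8.0000e-02 -9.9230e+01] F n,t,z,Mz [-0.99 -0.   -3.22 -0.02] [0.42 0.38 0.48 0.02]
```

>>> {"method": "step_arm", "body": {"steps": [[[0,-0.004,0,0,0,0],[0,-0.004,0,0,0,0]]]}}

```text
clock: 13.75
tool_pos: [0.5306, 0.0891, 0.0226]
orientation: [179.9, -0.1, -99.2]
force: [-1.1, -0.1, -3.3]
opening: 0.0179
gripper_force: 30.0
```

>>> {"method": "step_arm", "body": {"steps": [[[0,-0.004,0,0,0,0],[0,-0.004,0,0,0,0]]]}}

```text
clock: 13.95
tool_pos: [0.5307, 0.089, 0.0225]
orientation: [179.9, -0.1, -99.2]
force: [-1.8, -0.0, -2.6]
opening: 0.018
gripper_force: 30.0
```

```bash
python3 f.py
```

```text
14.15 rail -0.0706 -0.0003 0.0225 [ 1.7986e+02 -9.0000e-02 -9.9230e+01] F n,t,z,Mz [-2.6   0.19 -2.33  0.02] [0.68 0.32 0.4  0.02]
```

>>> {"method": "step_arm", "body": {"steps": [[[0,-0.003,0,0,0,0],[0,-0.003,0,0,0,0],[0,-0.003,0,0,0,0]]]}}

```text
clock: 14.45
tool_pos: [0.5308, 0.0889, 0.0224]
orientation: [179.8, -0.1, -99.2]
force: [-4.8, 1.3, -1.3]
opening: 0.0182
gripper_force: 30.0
```

>>> {"method": "step_arm", "body": {"steps": [[[0,-0.003,0,0,0,0],[0,-0.003,0,0,0,0],[0,-0.003,0,0,0,0]]]}}

```text
clock: 14.75
tool_pos: [0.5308, 0.0888, 0.0223]
orientation: [179.8, -0.1, -99.2]
force: [-5.9, 1.5, -1.5]
opening: 0.0178
gripper_force: 30.0
```

```bash
python3 f.py
```

```text
14.95 rail -0.0705 -0.0005 0.0223 [ 1.7981e+02 -1.2000e-01 -9.9240e+01] F n,t,z,Mz [-5.84  0.83 -1.62  0.04] [0.42 0.25 0.3  0.02]
```

>>> {"method": "step_arm", "body": {"steps": [[[0,-0.004,0,0,0,0],[0,-0.004,0,0,0,0],[0,-0.004,0,0,0,0]]]}}

```text
clock: 15.25
tool_pos: [0.5308, 0.0887, 0.0222]
orientation: [179.8, -0.1, -99.2]
force: [-6.5, 2.9, -1.5]
opening: 0.0177
gripper_force: 30.0
```

>>> {"method": "step_arm", "body": {"steps": [[[0,-0.004,0,0,0,0],[0,-0.004,0,0,0,0],[0,-0.004,0,0,0,0]]]}}

```text
clock: 15.55
tool_pos: [0.5308, 0.0885, 0.022]
orientation: [179.7, -0.1, -99.3]
force: [-8.0, 3.0, -1.7]
opening: 0.018
gripper_force: 30.0
```

```bash
python3 f.py
```

```text
15.75 rail -0.0705 -0.0008 0.0221 [ 1.7974e+02 -1.5000e-01 -9.9250e+01] F n,t,z,Mz [-8.02  1.39 -1.35  0.06] [0.38 0.26 0.54 0.04]
```

>>> {"method": "step_arm", "body": {"steps": [[[0,-0.004,0,0,0,0],[0,-0.006,0,0,0,0],[0,-0.006,0,0,0,0]]]}}

```text
clock: 16.05
tool_pos: [0.5308, 0.0883, 0.0219]
orientation: [179.7, -0.2, -99.3]
force: [-9.0, 3.9, -0.8]
opening: 0.0177
gripper_force: 30.0
```

>>> {"method": "step_arm", "body": {"steps": [[[0,-0.004,0,0,0,0],[0,-0.006,0,0,0,0],[0,-0.006,0,0,0,0]]]}}

```text
clock: 16.35
tool_pos: [0.5308, 0.0881, 0.0217]
orientation: [179.6, -0.2, -99.3]
force: [-10.8, 4.2, -2.1]
opening: 0.0179
gripper_force: 30.0
```

```bash
python3 f.py
```

```text
16.55 rail -0.0703 -0.0012 0.0217 [179.64  -0.19 -99.27] F n,t,z,Mz [-11.11   2.21  -1.12   0.09] [0.48 0.11 0.49 0.04]
```

>>> {"method": "step_arm", "body": {"steps": [[[0,-0.001,0,0,0,0],[0,-0.001,0,0,0,0],[0,-0.001,0,0,0,0],[0,-0.001,0,0,0,0],[0,-0.001,0,0,0,0],[0,-0.001,0,0,0,0],[0,-0.001,0,0,0,0],[0,-0.001,0,0,0,0],[0,-0.001,0,0,0,0],[0,-0.001,0,0,0,0],[0,-0.001,0,0,0,0],[0,-0.001,0,0,0,0],[0,-0.001,0,0,0,0]]]}}

```text
clock: 17.85
tool_pos: [0.5308, 0.088, 0.0217]
orientation: [179.6, -0.2, -99.3]
force: [-10.8, 4.4, -0.6]
opening: 0.0179
gripper_force: 30.0
```

```bash
python3 f.py; python3 - <<'E'
from plant import *
from h import *
n=np.array([.987,-.160]); t=np.array([.160,.987]); O=np.array([.6005,.078])
for s in ["scene","side"]:
    p,d=snapshot(s); c=calibration(s); W=cloud(d,c); cv2.imwrite(f"pics/{s}1.png",p[:,:,::-1])
    hsv=cv2.cvtColor(p,cv2.COLOR_RGB2HSV); H,S,V=[hsv[...,i].astype(int) for i in range(3)]
    X=(W[...,:2]-O)@n; Y=(W[...,:2]-O)@t
    m=(H>8)&(H<28)&(S>130)&(V>80)&(W[...,2]>.01)&(W[...,2]<.025)&(X<.01)&(X>-.1)&(abs(Y)<.13)
    N,l,st,ce=cv2.connectedComponentsWithStats(m.astype(np.uint8))
    for i in range(1,N):
        if st[i,4]>20: k=l==i; print(s,ce[i].round(),st[i,4],"x",np.percentile(X[k],[1,99]).round(4),"y",np.percentile(Y[k],[1,99]).round(4))
E
```

```text
18.05 rail -0.0704 -0.0012 0.0216 [179.62  -0.2  -99.27] F n,t,z,Mz [-11.71   2.31  -0.75   0.08] [0.28 0.39 0.47 0.04]
scene [299. 235.] 354 x [-0.037  -0.0011] y [-0.0221  0.045 ]
scene [281. 251.] 276 x [-0.0369  0.0003] y [0.0549 0.0919]
scene [318. 251.] 71 x [-0.079  -0.0658] y [0.0056 0.0429]
side [329. 251.] 463 x [-0.0403 -0.0024] y [-0.0892  0.0345]
side [306. 256.] 48 x [-0.0823 -0.0665] y [-0.0401  0.    ]
```

The tins' x spans run from about -38 to 0 mm, so all are against the rail and the press was held. Retreating.

>>> {"method": "step_arm", "body": {"steps": [[[0,0.015,0,0,0,0],[0,0.03,0,0,0,0],[0,0.045,0,0,0,0],[0,0.06,0,0,0,0],[0,0.1,0,0,0,0],[0,0.18,0,0,0,0],[0,0.28,0,0,0,0],[0,0.4,0,0,0,0],[0,0.52,0,0,0,0],[0,0.6,0,0,0,0],[0,0.65,0,0,0,0],[0,0.65,0,0,0,0]]]}}

```text
clock: 19.35
tool_pos: [0.4689, 0.0992, 0.0229]
orientation: [179.9, -0.1, -99.2]
force: [1.1, -0.3, -2.7]
opening: 0.0176
gripper_force: 30.0
```

>>> {"method": "step_arm", "body": {"steps": [[[0,0,-0.1,0,0,0],[0,0,-0.3,0,0,0],[0,0,-0.5,0,0,0],[0,0,-0.7,0,0,0],[0,0,-0.88,0,0,0],[0,0,-0.93,0,0,0],[0,0,-0.93,0,0,0]]]}}

```text
clock: 20.05
tool_pos: [0.4704, 0.0994, 0.1166]
orientation: [180.0, 0.0, -99.2]
force: [-0.5, -0.7, -4.0]
opening: 0.018
gripper_force: 30.0
```

```bash
python3 - <<'E'
from plant import *
from h import *
n=np.array([.987,-.160]); t=np.array([.160,.987]); O=np.array([.6005,.078])
c=calibration("wrist"); p,d=snapshot("wrist"); p2,d2=snapshot("scene"); o=get_obs(); c2=calibration("scene")
print(o["tool_pos"],o["orientation"],o["force"])
for s,p,d,c in [("w",p,d,c),("scene",p2,d2,c2)]:
    W=cloud(d,c); hsv=cv2.cvtColor(p,cv2.COLOR_RGB2HSV); H,S,V=[hsv[...,i].astype(int) for i in range(3)]
    X=(W[...,:2]-O)@n; Y=(W[...,:2]-O)@t
    m=(H>8)&(H<28)&(S>130)&(V>80)&(W[...,2]>.01)&(W[...,2]<.025)&(X<.01)&(X>-.1)&(abs(Y)<.13)
    N,l,st,ce=cv2.connectedComponentsWithStats(m.astype(np.uint8))
    for i in range(1,N):
        if st[i,4]>60: k=l==i; print(s,ce[i].round(),st[i,4],"x",np.percentile(X[k],[1,99]).round(4),"y",np.percentile(Y[k],[1,99]).round(4))
p0=o["tool_pos"].copy(); y=o["orientation"][2]
P=[np.array([.446,.178,.115]),np.array([.43,.2556,.115]),np.array([.4143,.3333,.115])]
for a,b in zip(P,[-117.2,-135.2,-153.2]):
    print(delta({"orientation":[180,0,y],"tool_pos":p0},a,b)); p0=a;y=b
E
```

```text
[0.46931787 0.09891514 0.11511404] [ 1.79840092e+02 -1.04059575e-01 -9.92490389e+01] [ 1.01662028 -0.05723652 -2.7802257 ]
w [153. 142.] 2711 x [-0.038  -0.0012] y [-0.0885 -0.0529]
w [162. 211.] 2341 x [-0.0379 -0.0007] y [-0.0405 -0.0047]
w [169. 271.] 2080 x [-0.0379 -0.0015] y [0.0053 0.0415]
scene [325. 212.] 233 x [-0.0372 -0.0011] y [-0.0865 -0.0491]
scene [295. 238.] 794 x [-0.0371 -0.0004] y [-0.0361  0.091 ]
(array([-0.743,  0.357,  0.001]), array([ 0.   , -0.   ,  0.627]))
(array([-0.617,  0.497,  0.   ]), array([ 0.   , -0.   ,  0.628]))
(array([-0.436,  0.662,  0.   ]), array([ 0.   , -0.   ,  0.628]))
```

All four are seated. Returning the straightedge.

>>> {"method": "step_arm", "body": {"steps": [[[-0.1,0.05,0,0,0,0.08],[-0.28,0.13,0,0,0,0.24],[-0.46,0.22,0,0,0,0.39],[-0.62,0.3,0,0,0,0.52],[-0.743,0.357,0,0,0,0.627]]]}}

```text
clock: 20.65
tool_pos: [0.4455, 0.1787, 0.1145]
orientation: [179.9, -0.2, -117.3]
force: [-0.3, -0.6, -3.1]
opening: 0.0178
gripper_force: 30.0
```

>>> {"method": "step_arm", "body": {"steps": [[[-0.15,0.12,0,0,0,0.157],[-0.31,0.25,0,0,0,0.314],[-0.46,0.37,0,0,0,0.47],[-0.617,0.497,0,0,0,0.628]]]}}

```text
clock: 21.05
tool_pos: [0.4296, 0.256, 0.1143]
orientation: [180.0, -0.3, -135.4]
force: [0.1, 0.3, -2.5]
opening: 0.0182
gripper_force: 30.0
```

>>> {"method": "step_arm", "body": {"steps": [[[-0.11,0.165,0,0,0,0.157],[-0.22,0.33,0,0,0,0.314],[-0.31,0.48,0,0,0,0.45],[-0.39,0.59,0,0,0,0.55],[-0.43,0.65,0,0,0,0.61],[-0.436,0.662,0,0,0,0.628],[-0.436,0.662,0,0,0,0.628]]]}}

```text
clock: 21.75
tool_pos: [0.4142, 0.333, 0.1145]
orientation: [-179.9, -0.2, -153.1]
force: [-0.3, -1.0, -3.0]
opening: 0.0178
gripper_force: 30.0
```

>>> {"method": "step_arm", "body": {"steps": [[[0,0,0.15,0,0,0],[0,0,0.35,0,0,0],[0,0,0.55,0,0,0],[0,0,0.72,0,0,0],[0,0,0.84,0,0,0],[0,0,0.9,0,0,0],[0,0,0.92,0,0,0],[0,0,0.92,0,0,0],[0,0,0.92,0,0,0]]]}}

```text
clock: 22.65
tool_pos: [0.4147, 0.3338, 0.0243]
orientation: [180.0, -0.1, -153.2]
force: [0.2, -0.6, -3.7]
opening: 0.0179
gripper_force: 30.0
```

```bash
python3 f.py; python3 -c "
from plant import *
o=get_obs();print(o['tool_pos'],o['orientation'])"
```

```text
22.85 rail -0.2244 0.2226 0.0241 [ 1.7997e+02 -1.0000e-01 -1.5316e+02] F n,t,z,Mz [ 0.04 -0.03 -3.07  0.01] [0.3  0.75 0.52 0.02]
[0.41454656 0.33367786 0.02407454] [ 1.79973303e+02 -9.63509097e-02 -1.53160570e+02]
```

Still hanging. I'll lower 3.5 mm to touch, then open and lift.

>>> {"method": "step_arm", "body": {"steps": [[[0,0,0.01,0,0,0],[0,0,0.02,0,0,0],[0,0,0.03,0,0,0],[0,0,0.035,0,0,0],[0,0,0.035,0,0,0],[0,0,0.035,0,0,0]]]}}

```text
clock: 23.45
tool_pos: [0.4146, 0.3335, 0.0205]
orientation: [180.0, -0.1, -153.2]
force: [-1.8, -1.8, 6.3]
opening: 0.0181
gripper_force: 30.0
```

>>> {"method": "step_arm", "body": {"steps": [[[0,0,0,0,0,0],[0,0,0,0,0,0],[0,0,0,0,0,0],[0,0,0,0,0,0],[0,0,0,0,0,0],[0,0,0,0,0,0],[0,0,0,0,0,0],[0,0,0,0,0,0],[0,0,0,0,0,0],[0,0,0,0,0,0]]], "jaw": 0}}

```text
clock: 24.45
tool_pos: [0.4144, 0.3334, 0.0201]
orientation: [180.0, -0.1, -153.2]
force: [0.1, 0.7, 0.9]
opening: 0.0868
gripper_force: 0.0
```

>>> {"method": "step_arm", "body": {"steps": [[[0,0,-0.1,0,0,0],[0,0,-0.3,0,0,0],[0,0,-0.55,0,0,0],[0,0,-0.8,0,0,0],[0,0,-1,0,0,0],[0,0,-1,0,0,0],[0,0,-1,0,0,0]]]}}

```text
clock: 25.15
tool_pos: [0.4147, 0.3337, 0.121]
orientation: [179.9, -0.1, -153.2]
force: [0.4, -0.6, -0.1]
opening: 0.0879
gripper_force: 0.0
```

```bash
python3 - <<'E'
from plant import *
from h import *
n=np.array([.987,-.160]); t=np.array([.160,.987]); O=np.array([.6005,.078])
c=calibration("wrist"); p,d=snapshot("wrist"); W=cloud(d,c)
S=cv2.cvtColor(p,cv2.COLOR_RGB2HSV)[...,1]
m=(np.hypot(W[...,0]-.415,W[...,1]-.334)<.06)&(W[...,2]>.047)&(W[...,2]<.065)&(S>90)
q=W[m]; print(len(q),cv2.minAreaRect(q[:,:2].astype(np.float32)),np.median(q[:,2]))
p,d=snapshot("scene"); cv2.imwrite("pics/end.png",p[:,:,::-1]); c=calibration("scene"); W=cloud(d,c)
hsv=cv2.cvtColor(p,cv2.COLOR_RGB2HSV); H,S,V=[hsv[...,i].astype(int) for i in range(3)]
X=(W[...,:2]-O)@n; Y=(W[...,:2]-O)@t
m=(H>8)&(H<28)&(S>130)&(V>80)&(W[...,2]>.01)&(W[...,2]<.025)&(X<.005)&(X>-.1)&(abs(Y)<.13)
for y in np.arange(-.09,.1,.012):
    k=m&(abs(Y-y)<.006)
    if k.sum()>5: print(y.round(3),np.percentile(X[k],[2,98]).round(4))
E
```

```text
3049 ((0.4157828688621521, 0.3337346911430359), (0.07888038456439972, 0.016861140727996826), 26.552791595458984) 0.0553677852412434
0.066 [-0.0297 -0.001 ]
0.078 [-0.0353 -0.0009]
0.09 [-0.0333 -0.0083]
```

View pics/end.png

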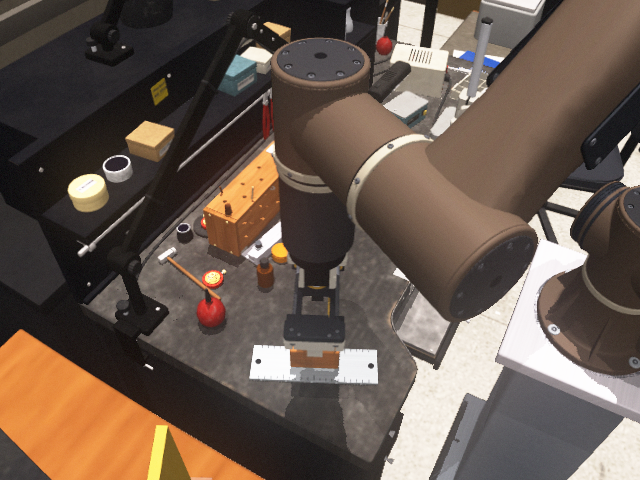

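The straightedge is back at its start, about (315,365). The visible tin at (280,253) is on the rail, and the bottle and blower haven't moved. Handing in.

```bash
python3 -c "
from plant import *
print(close_job())"
```

```text
the job is handed in; nothing more can be done
None
```

I handed the job in at about 25 s. All four tins measured seated along the rail after the press; the push at the wrist was about 11–12 N for over a second, so an estimated 8–9 N reached the rail. The straightedge is back within about 1 mm of where it lay, and the hand-in returned no verdict.

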